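Size a brass spacer ring in the stepped pocket gauge

TASK

Find the size class of the brass ring with the blue stepped gauge: hold it upright and try it squarely on the smallest pocket first, so that it touches down on the rim there, and then on the next larger pocket. Where it enters, lower it in (do not drop it), and leave it sitting flat on the bottom of that pocket. Keep it out of the largest pocket and leave the steel ring and the black ring where they stand.

Things in the scene. Friction and masses are not known exactly. Their poses are not given: they have to be found in the camera images.
- brass_ring: the part to size: yellow brass ring (short tube) standing upright, outer diameter 48 mm, bore 26 mm, height 44 mm, 0.25 kg or so, loose. Origin at the centre of its underside, z up along its axis. Grip it across the outside.
- step_gauge: blue plate, 110 (its x) x 240 (its y) x 22 mm high, fixed; origin at centre of underside, z up. Flat top with three round blind pockets 12 mm deep (floor 10 mm above bench), 3 mm chamfer, centres on x = 0: small, 34 mm wide, at y = +86 mm; middle, 62 mm, y = +24 mm; large, 80 mm, y = -60 mm. White dots on the -x edge mark small (1), middle (2), large (3). The brass ring first fits the middle one.
- steel_ring: bystander: silver-grey steel ring, outer diameter 66 mm, height 44 mm, loose. Origin at the centre of its underside.
- black_ring: bystander: black ring, outer diameter 28 mm, height 44 mm, loose. Origin at the centre of its underside.
Mind the look-alikes: they are no part of the job. What is shaped like the brass_ring but green or pink is not meant.

How it is judged (in metres and radians):
On the way, in this order (a step that is already met when the one before it is completed fails the run):
1. the brass ring, upright and within 12 mm of the small pocket's centre, touches down on its rim (x of brass_ring in the frame of step_gauge between -0.012 and 0.012 m and y of brass_ring in the frame of step_gauge between 0.074 and 0.098 m and z of brass_ring in the frame of step_gauge below 0.028 m and angle between brass_ring's own z axis and vertical below 0.2 rad and contact force between brass_ring and step_gauge above 0.3 N), for 0.1 s.
2. the brass ring, still between the fingers, is at least 3 mm deep in the middle pocket (x of brass_ring in the frame of step_gauge between -0.01 and 0.01 m and y of brass_ring in the frame of step_gauge between 0.014 and 0.034 m and z of brass_ring in the frame of step_gauge below 0.019 m and contact force between the fingers and brass_ring above 0.3 N), for 0.05 s.
At the end, for the whole second after the job is handed in: the brass ring sits in the middle pocket, within 10 mm of its centre, upright within 0.1 rad, its underside within 2.5 mm of the pocket floor, at rest (x of brass_ring in the frame of step_gauge between -0.01 and 0.01 m and y of brass_ring in the frame of step_gauge between 0.014 and 0.034 m and z of brass_ring in the frame of step_gauge below 0.0125 m and angle between brass_ring's own z axis and vertical below 0.1 rad and linear speed of brass_ring below 0.02 m/s); the robot touches nothing.
It fails at once if the brass ring enters the large pocket (x of brass_ring in the frame of step_gauge between -0.02 and 0.02 m and y of brass_ring in the frame of step_gauge between -0.08 and -0.04 m and z of brass_ring in the frame of step_gauge below 0.018 m).
It fails at once if the steel ring is moved more than 30 mm (distance of steel_ring from where it was at the start of the episode above 0.03 m).
It fails at once if the black ring is moved more than 30 mm (distance of black_ring from where it was at the start of the episode above 0.03 m).
It also fails if it takes over 38 s, if anything falls off the work surface, if the arm or the gripper's body presses on something with over 40 N, if the wrist force passes 120 N, or if a joint passes its speed limit or range.

ROBOT

A 7-joint arm with a two-finger parallel gripper is mounted at the origin on the work surface; the furniture and walls round the work are solid. World frame = base frame: x ahead of the robot, y to its left, z up, the work surface at z = 0. Lengths are in m, angles in degrees, forces in N, time in s.
With the tool pointing down it reaches from about 0.4 to 0.85 m from the base axis. Payload 10.4 kg.
Tool frame: the origin (TCP) lies on the centre line of the jaws, within the pads' length; the fingertips stand 22 mm ahead of it and the grasp point (between the pads) lies 3 mm ahead of it; z points along the fingers, y is the direction in which the jaws open and shut (so a half turn about z gives the same grasp; the last joint's range is limited). The gripper opens to 87 mm and grips with 3 to 60 N. Pads are 19 mm wide; open, the fingers measure 117 mm over their backs; the gripper's body (75 mm by 190 mm) begins 51 mm behind the grasp point.
Start: joints at [73.419, 19.034, -3.707, 83.658, 1.238, 77.344, -5.071], TCP at [0.165, -0.603, 0.245] pointing down, gripper open.
Joint ranges: [-148.97, 148.97], [-28.65, 121.19], [-84.17, 76.75], [9.2, 138.47], [-72.65, 252.65], [3.7, 117.97], [-149.18, 149.18]. Speed limits (degrees/s): [127.2, 127.2, 159.86, 159.86, 180, 180, 180].

INTERFACE

Orientations are given as [roll, pitch, yaw] about the fixed x, y, z axes, in that order (R = Rz(yaw) Ry(pitch) Rx(roll)).
In Python, from workcell import arm, cams, job gives the robot as it stands.
- The arm moves only by the tool carry_out, never from a script. Its argument "commands" is a list of rows, each a list of 3 entries, a list of its own where there are three numbers: the shift along the tool's x, y, z in mm, then the turn, a rotation vector about the tool's x, y, z in degrees, then the opening, from 0 (shut) to 1 (fully open). In form: [[[tx, ty, tz], [ax, ay, az], fingers], ...]. A call has 1 to 12 rows; each row shifts and turns the commanded pose from where the row before left it, along the tool's axes as they then stand; what a row does not reach is not made up. A row lasts 1/8 s, in which the tool goes at most 62.5 mm and 10.7 degrees, less where a joint would pass 70% of its speed; a pose out of reach is approached as far as the arm can. A call is refused whole if a number of a shift passes 62.5 or a number of a turn 10.7, either way. A call with a gripper value outside its range is refused whole. The fingers move at their own pace and stop on an object; "force" is the grip in N (left out, the last holds). Time passes only in rows, so rows that do not move let the fingers close. It gives the time, the measured TCP pose, the force and the opening at its end, in the units of the state.
- arm.read_state(): the state, without advancing time (a new reading comes with each control period).
- cams.grab_frame(name): name is "side" or "top" or "wrist"; returns (picture, depth): 384x512x3 uint8, red, green, blue; 384x512 float32, m along the optical axis (not along the pixel's ray), 0 where there is no reading.
- cams.camera_model(name): a dict with "camera_matrix" (3x3 intrinsics, pixels), "k1" (the pictures are not rectified: a ray, as slopes to the right and down, at radius r is drawn at 1 + k1 r^2 times it, then the intrinsics apply), "R" (3x3) and "t" (3): a world point X has camera coordinates R X + t. Camera axes: x right, y down, z forward; pixel columns grow to the right and rows downward; lengths in m; the calibration is good to about 2 mm. A picture is of the moment at which its call begins: read the wrist's pose just before it. camera_model takes no time and is no camera call; for the wrist camera it gives the pose at the moment of the call.
- job.finish_job(): hands the job in, once; it reports no verdict.
The state is a dict: "t": time; "joints": joint angles; "joint_vel": joint speeds; "effort": joint torques, N m; "tool_pos": TCP position; "tool_rot": TCP orientation; "force": force on the tool from outside, world axes, zero at the start; "ft_torque": the same for the moment, N m; "opening": finger opening in m.
Only numpy, scipy, OpenCV 4.12 (cv2) and the standard library are available. Lean on these libraries where they do the work, as an engineer would, in place of code of your own. Each camera call takes 0.05 s, during which the arm holds its last target. There are 200 camera calls.

## Working session

There is one attempt and no reset: what is moved stays moved. The work goes in short steps, Python scripts to look and compute and a tool call to move; the robot and the scene stay as the last step left them, time stands still between calls to the robot, and variables do not carry over. Pictures are saved under pics/ and viewed, about 8 in all and at most 12, crops included, and the job is handed in when it is done.

Besides the shell and the picture viewer there is one more tool, called after "Call:" as name(argument=value, ...), one argument or row to a line, values as JSON. carry_out: Moves the arm, as the interface text tells. Its arguments: {"type":"object","properties":{"commands":{"type":"array"},"force":{"type":"number"}},"required":["commands"]}

```bash
mkdir -p pics; ls; cat > h.py <<'E'
import numpy as np, cv2
from workcell import arm, cams, job
def rays(m,uv):
    K=np.array(m["camera_matrix"]);k=m["k1"]
    uv=np.atleast_2d(np.array(uv,float))
    d=np.c_[(uv[:,0]-K[0,2])/K[0,0],(uv[:,1]-K[1,2])/K[1,1]]
    s=d.copy()
    for _ in range(20): s=d/(1+k*(s**2).sum(1,keepdims=True))
    return np.c_[s,np.ones(len(s))]
def plane(m,uv,z):
    R=np.array(m["R"]);t=np.array(m["t"]);o=-R.T@t
    w=rays(m,uv)@R
    return o+w*((z-o[2])/w[:,2])[:,None]
def depthpts(m,uv,dep):
    R=np.array(m["R"]);t=np.array(m["t"])
    uv=np.atleast_2d(uv).astype(int)
    return (rays(m,uv)*dep[uv[:,1],uv[:,0]][:,None]-t)@R
def grab(n):
    m=cams.camera_model(n);p,d=cams.grab_frame(n);return m,p,d
E
python3 - <<'E'
from h import *
print(arm.read_state())
im=[]
for n in("top","side"):
    m,p,d=grab(n);np.savez(n+".npz",p=p,d=d);im.append(p)
    print(n,m)
    cv2.imwrite(f"pics/{n}0.png",cv2.resize(p[:,:,::-1],(768,576)))
E
```

```text
pics
{'t': 0.0, 'joints': array([73.41819708, 19.07326664, -3.70847371, 83.70675899,  1.23619953,
       77.34612354, -5.07256892]), 'joint_vel': array([ 0.01323719,  0.05482987, -0.1327545 ,  0.08179828,  0.09586085,
       -0.02256413, -0.02228676]), 'effort': array([ 3.32043392e-04, -6.23248529e+01,  2.48197897e-02, -3.89914048e+01,
       -6.13284507e-02,  3.95248644e-02,  1.58548964e-04]), 'tool_pos': array([ 0.16469834, -0.60251441,  0.24373364]), 'tool_rot': array([-1.79913672e+02,  2.31428839e-03,  1.52873040e+01]), 'force': array([-0.28424295, -0.55612508, -0.28751182]), 'ft_torque': array([-0.00204391,  0.00939982, -0.03021141]), 'opening': 0.08699765573680823}
top {'camera_matrix': array([[354.36802524,   0.        , 254.21722045],
       [  0.        , 354.36802524, 191.4957061 ],
       [  0.        ,   0.        ,   1.        ]]), 'k1': -0.03658224809567946, 'R': array([[ 3.22702596e-05, -9.99999988e-01,  1.52745805e-04],
       [-9.86937595e-01, -5.64565426e-05, -1.61103013e-01],
       [ 1.61103020e-01, -1.45551741e-04, -9.86937585e-01]]), 't': array([0.12688159, 0.46361876, 0.86542389])}
side {'camera_matrix': array([[461.5414063 ,   0.        , 246.90919695],
       [  0.        , 461.5414063 , 190.21831091],
       [  0.        ,   0.        ,   1.        ]]), 'k1': -0.02777593347184378, 'R': array([[-0.91517436, -0.40234167,  0.02402245],
       [-0.20144078,  0.40495054, -0.89187257],
       [ 0.34910959, -0.821058  , -0.45164837]]), 't': array([0.45435095, 0.08452995, 0.990707  ])}
```

View pics/top0.png

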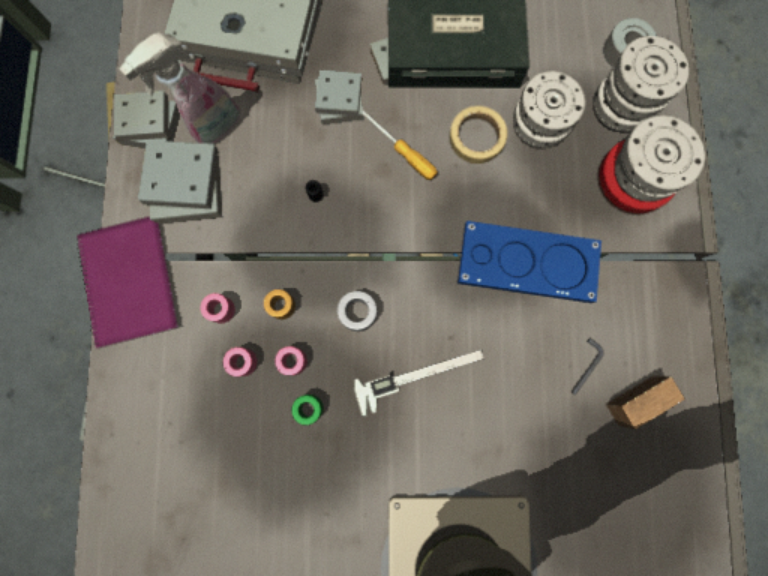

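View pics/side0.png

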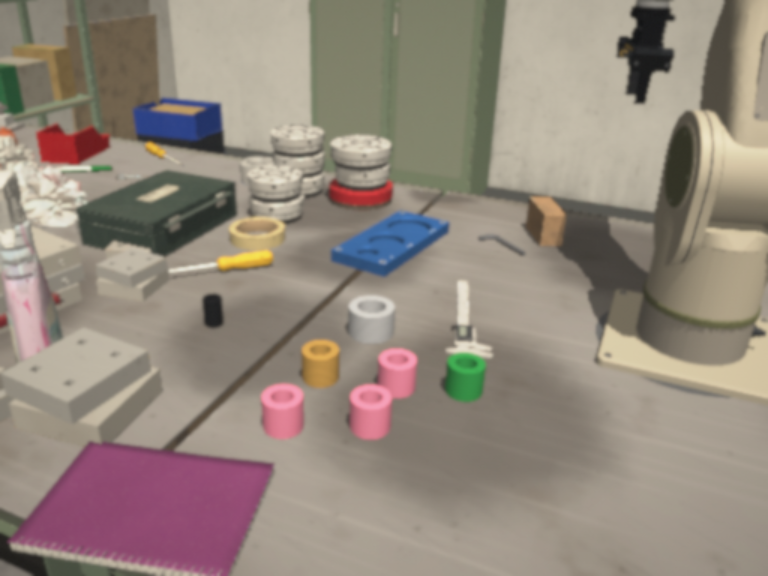

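Top view (768x576): brass ring at (278,303), steel ring at (357,310), black ring at (314,190). The gauge runs from (460,225) to (600,300), small pocket at left (482,254), dots on the robot side. The side view agrees. Next I measure them.

```bash
cat > meas.py <<'E'
from h import *
def comp(mask):
    n,l,s,c=cv2.connectedComponentsWithStats(mask.astype(np.uint8));i=1+np.argmax(s[1:,4]);return l==i
def measure(m,p,d):
    hsv=cv2.cvtColor(p,cv2.COLOR_RGB2HSV);H,S,V=[hsv[...,i].astype(int) for i in range(3)]
    out={}
    v,u=np.indices(H.shape)
    P=depthpts(m,np.c_[u.ravel(),v.ravel()],d).reshape(*H.shape,3)
    near=(d>0)
    b=comp((H>100)&(H<125)&(S>120)&near&(P[...,0]>.3)&(P[...,0]<.8)&(P[...,1]<.1))
    print("gauge px",b.sum(),"z med",np.median(P[b][:,2]))
    top=b&(P[...,2]>.018)
    top=b
    c=max(cv2.findContours(top.astype(np.uint8),cv2.RETR_EXTERNAL,cv2.CHAIN_APPROX_NONE)[0],key=cv2.contourArea)[:,0]
    w=plane(m,c,.022)[:,:2]
    r=cv2.minAreaRect((w*1000).astype(np.float32));print("gauge rect mm",r)
    return H,S,V,P,b
if __name__=="__main__":
    z=np.load("top.npz");m=cams.camera_model("top");p,d=z["p"],z["d"]
    H,S,V,P,b=measure(m,p,d)
    br=comp((H>10)&(H<22)&(S>150)&(P[...,1]>.15)&(P[...,0]<.65)&(np.abs(np.indices(H.shape)[0]-202)<15)&(np.abs(np.indices(H.shape)[1]-185)<15))
    t=br&(P[...,2]>.039)
    print("brass",br.sum(),t.sum(),np.median(P[t],0),P[br].max(0),P[br].min(0))
    for k,mk in(("all",br),("top",t)):
        c=max(cv2.findContours(mk.astype(np.uint8),cv2.RETR_EXTERNAL,cv2.CHAIN_APPROX_NONE)[0],key=cv2.contourArea)[:,0]
        e=cv2.fitEllipse(c); print(k,e, plane(m,e[0],.044))
    for n,c in(("small",(321,169.5)),("mid",(344,173)),("large",(375.5,177))): print(n,plane(m,c,.022))
    for n,c in(("steel",(238,206)),("black",(209.5,125))): print(n,plane(m,c,.044))
    cv2.imwrite("pics/z0.png",cv2.resize(p[140:215,290:415,::-1],None,fx=6,fy=6,interpolation=cv2.INTER_CUBIC))
E
python3 meas.py
```

```text
gauge px 3712 z med 0.022345401191471333
gauge rect mm ((512.6864013671875, -133.0320281982422), (242.72799682617188, 112.99600982666016), 81.50669860839844)
brass 228 189 [0.43547427 0.30074163 0.045395  ] [0.45865416 0.32430432 0.04940756] [0.41302081 0.27793048 0.01675265]
all ((185.7512969970703, 202.20614624023438), (17.412155151367188, 19.425683975219727), 123.98414611816406) [[0.4351983  0.29949688 0.044     ]]
top ((185.1970977783203, 201.86749267578125), (17.519346237182617, 17.773296356201172), 118.22010803222656) [[0.43605858 0.3009245  0.044     ]]
small [[ 0.52462941 -0.04828311  0.022     ]]
mid [[ 0.51530097 -0.10847747  0.022     ]]
large [[ 0.50468403 -0.19109062  0.022     ]]
steel [[0.42562545 0.16766232 0.044     ]]
black [[0.63873347 0.24383593 0.044     ]]
```

View pics/z0.png

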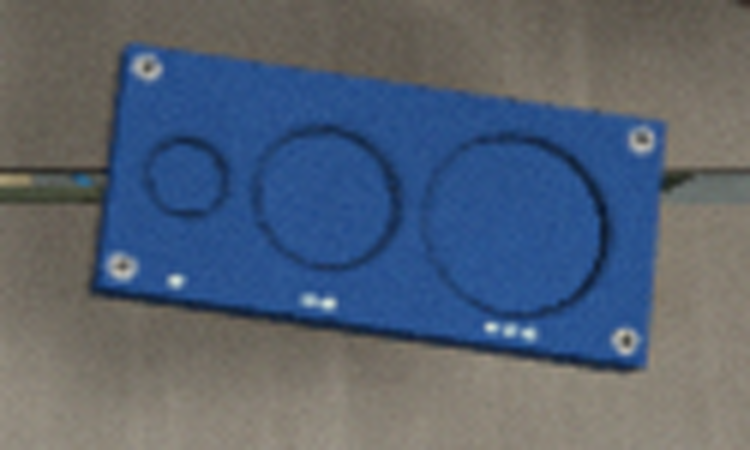

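Checks against the known sizes:
- **Gauge:** rectangle 243x113 mm at z 22 mm, as expected. Centre is (0.513,-0.133) and gauge yaw is about -8.5°. The small pocket at (0.525,-0.048) and middle pocket at (0.516,-0.109) match the visible circles, which in the crop are at (187,176) and (327,197).
- **Brass ring:** about (0.436,0.301), z of the top 45 mm.

Next I plan an arc to hover above the brass ring.

```bash
cat > plan.py <<'E'
from h import *
def rows(way,op,step=50,turn=9,start=None):
    s=arm.read_state();cur=np.r_[s["tool_pos"]*1000,s["tool_rot"][2]] if start is None else np.array(start,float)
    out=[]
    for w in way:
        w=np.array(w,float);n=int(np.ceil(max(np.linalg.norm(w[:3]-cur[:3])/step,abs(w[3]-cur[3])/turn,1)));a0=cur.copy()
        for i in range(1,n+1):
            t=a0+(w-a0)*i/n;d=t-cur;c,q=np.cos(np.radians(cur[3])),np.sin(np.radians(cur[3]))
            tr=[round(d[0]*c+d[1]*q),round(d[0]*q-d[1]*c),round(-d[2])];az=round(-d[3],1)
            out.append([tr,[0,0,az],op])
            cur=cur+np.array([tr[0]*c+tr[1]*q,tr[0]*q-tr[1]*c,-tr[2],-az])
    for i in range(0,len(out),12): print(str(out[i:i+12]).replace(" ",""))
    print("ends",cur.round(1),len(out))
E
python3 - <<'E'
from plan import *
W=[]
for i in range(1,8):
    f=i/7;a=np.radians(-74.7+109.3*f);r=625-95*f
    W.append([r*np.cos(a),r*np.sin(a),244-44*f,15.3+66.2*f])
W[-1][:2]=[436,301]
rows(W,1)
E
```

```text
[[[41,-9,2],[0,0,np.float64(-2.4)],1],[[42,-7,1],[0,0,np.float64(-2.3)],1],[[41,-6,2],[0,0,np.float64(-2.4)],1],[[42,-4,1],[0,0,np.float64(-2.4)],1],[[39,-13,2],[0,0,np.float64(-2.4)],1],[[40,-11,1],[0,0,np.float64(-2.3)],1],[[40,-10,2],[0,0,np.float64(-2.4)],1],[[40,-8,1],[0,0,np.float64(-2.3)],1],[[37,-17,2],[0,0,np.float64(-2.4)],1],[[37,-16,1],[0,0,np.float64(-2.3)],1],[[38,-14,2],[0,0,np.float64(-2.4)],1],[[38,-12,2],[0,0,np.float64(-2.4)],1]]
[[[34,-20,1],[0,0,np.float64(-2.4)],1],[[34,-19,2],[0,0,np.float64(-2.3)],1],[[36,-18,1],[0,0,np.float64(-2.4)],1],[[36,-16,2],[0,0,np.float64(-2.3)],1],[[30,-23,2],[0,0,np.float64(-2.4)],1],[[32,-22,1],[0,0,np.float64(-2.3)],1],[[32,-21,2],[0,0,np.float64(-2.4)],1],[[33,-20,1],[0,0,np.float64(-2.4)],1],[[27,-26,2],[0,0,np.float64(-2.4)],1],[[28,-25,1],[0,0,np.float64(-2.3)],1],[[30,-23,2],[0,0,np.float64(-2.4)],1],[[30,-22,2],[0,0,np.float64(-2.4)],1]]
[[[31,-38,2],[0,0,np.float64(-3.1)],1],[[34,-35,2],[0,0,np.float64(-3.2)],1],[[35,-34,2],[0,0,np.float64(-3.1)],1]]
ends [436.5 301.1 199.8  81.5] 27
```

Call:
carry_out(
  commands=[
    [[41, -9, 2], [0, 0, -2.4], 1],
    [[42, -7, 1], [0, 0, -2.3], 1],
    [[41, -6, 2], [0, 0, -2.4], 1],
    [[42, -4, 1], [0, 0, -2.4], 1],
    [[39, -13, 2], [0, 0, -2.4], 1],
    [[40, -11, 1], [0, 0, -2.3], 1],
    [[40, -10, 2], [0, 0, -2.4], 1],
    [[40, -8, 1], [0, 0, -2.3], 1],
    [[37, -17, 2], [0, 0, -2.4], 1],
    [[37, -16, 1], [0, 0, -2.3], 1],
    [[38, -14, 2], [0, 0, -2.4], 1],
    [[38, -12, 2], [0, 0, -2.4], 1],
  ],
)

```text
t: 1.6
tool_pos: [0.5168, -0.2722, 0.2252]
tool_rot: [-180.0, 0.0, 43.8]
force: [0.4, -0.8, 0.6]
opening: 0.0868
```

Call:
carry_out(
  commands=[
    [[34, -20, 1], [0, 0, -2.4], 1],
    [[34, -19, 2], [0, 0, -2.3], 1],
    [[36, -18, 1], [0, 0, -2.4], 1],
    [[36, -16, 2], [0, 0, -2.3], 1],
    [[30, -23, 2], [0, 0, -2.4], 1],
    [[32, -22, 1], [0, 0, -2.3], 1],
    [[32, -21, 2], [0, 0, -2.4], 1],
    [[33, -20, 1], [0, 0, -2.4], 1],
    [[27, -26, 2], [0, 0, -2.4], 1],
    [[28, -25, 1], [0, 0, -2.3], 1],
    [[30, -23, 2], [0, 0, -2.4], 1],
    [[30, -22, 2], [0, 0, -2.4], 1],
  ],
)

```text
t: 3.1
tool_pos: [0.514, 0.1776, 0.2062]
tool_rot: [-180.0, 0.0, 72.2]
force: [0.2, 0.3, -0.0]
opening: 0.087
```

Call:
carry_out(
  commands=[
    [[31, -38, 2], [0, 0, -3.1], 1],
    [[34, -35, 2], [0, 0, -3.2], 1],
    [[35, -34, 2], [0, 0, -3.1], 1],
    [[0, 0, 0], [0, 0, 0], 1],
    [[0, 0, 0], [0, 0, 0], 1],
  ],
)

```text
t: 3.72
tool_pos: [0.4368, 0.3002, 0.2003]
tool_rot: [-180.0, 0.0, 81.5]
force: [0.4, 0.7, -0.9]
opening: 0.0871
```

```bash
python3 - <<'E'
from h import *
s=arm.read_state();print(s["t"],s["tool_pos"],s["tool_rot"],s["joints"].round(0))
m,p,d=grab("wrist");np.savez("w1.npz",p=p,d=d)
cv2.imwrite("pics/w1.png",p[:,:,::-1])
hsv=cv2.cvtColor(p,cv2.COLOR_RGB2HSV)
mk=((hsv[...,0]>10)&(hsv[...,0]<24)&(hsv[...,1]>140)).astype(np.uint8)
v,u=np.nonzero(mk);P=depthpts(m,np.c_[u,v],d);t=(P[:,2]>.038)&(P[:,2]<.05)
print(len(t),t.sum(),np.median(P[t],0))
tm=np.zeros_like(mk);tm[v[t],u[t]]=1
c=max(cv2.findContours(tm,cv2.RETR_EXTERNAL,cv2.CHAIN_APPROX_NONE)[0],key=cv2.contourArea)[:,0]
e=cv2.fitEllipse(c);w=plane(m,c,.044);print(e,plane(m,e[0],.044),cv2.minEnclosingCircle((w[:,:2]*1000).astype(np.float32)))
E
```

```text
3.725 [0.4368017  0.3002477  0.20025429] [-1.79995415e+02  4.00936000e-02  8.14606486e+01] [  3.  14. -48.  99.  11.  71. -56.]
7636 1202 [0.43534553 0.30505185 0.04274685]
((253.2772979736328, 182.1566162109375), (44.957489013671875, 45.68222427368164), 123.95894622802734) [[0.43531848 0.30529767 0.044     ]] ((434.9294738769531, 304.8784484863281), 23.819868087768555)
```

View pics/w1.png

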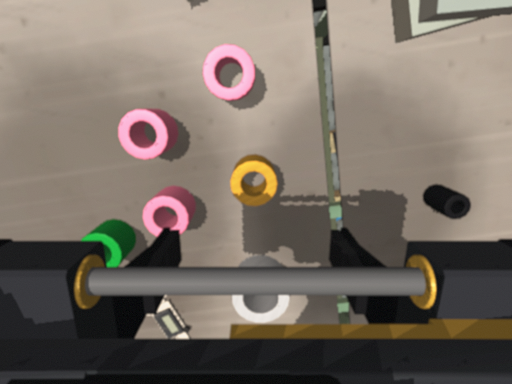

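The wrist view shows the brass ring at (253,182) with fitted radius 23.8 mm. It gives y=0.305, while the top camera gave 0.301. I use the saved side view to arbitrate.

```bash
python3 - <<'E'
from h import *
z=np.load("side.npz");p,d=z["p"],z["d"];m=cams.camera_model("side")
hsv=cv2.cvtColor(p,cv2.COLOR_RGB2HSV)
mk=((hsv[...,0]>8)&(hsv[...,0]<24)&(hsv[...,1]>130)).astype(np.uint8)
mk[:215]=0;mk[265:]=0;mk[:,:190]=0;mk[:,240:]=0
v,u=np.nonzero(mk);P=depthpts(m,np.c_[u,v],d)
t=(P[:,2]>.040)&(P[:,2]<.05);print(len(u),t.sum(),np.median(P[t],0))
# silhouette left/right bounds at mid-height -> column plane through the axis
mid=[( u[v==r].min()+u[v==r].max())/2 for r in range(235,252)];print(np.mean(mid))
r=v.min();print(r,v.max())
c=np.array([[np.mean(mid),243]]);print(plane(m,c,.0),plane(m,c,.044))
E
```

```text
652 243 [0.43255629 0.30763257 0.04454141]
213.08823529411765
227 257
[[0.44931998 0.27517694 0.        ]] [[0.4181763  0.33420942 0.044     ]]
```

Call:
carry_out(
  commands=[
    [[3, -2, 0], [0, 0, 0], 0.75],
    [[0, 0, 30], [0, 0, 0], 0.75],
    [[0, 0, 40], [0, 0, 0], 0.75],
    [[0, 0, 35], [0, 0, 0], 0.75],
    [[0, 0, 30], [0, 0, 0], 0.75],
    [[0, 0, 16], [0, 0, 0], 0.75],
    [[0, 0, 10], [0, 0, 0], 0.75],
    [[0, 0, 0], [0, 0, 0], 0.75],
    [[0, 0, 0], [0, 0, 0], 0.65],
  ],
  force=15,
)

```text
t: 4.9
tool_pos: [0.4356, 0.3044, 0.0404]
tool_rot: [179.9, -0.0, 81.5]
force: [-0.4, 0.7, 0.9]
opening: 0.0611
```

Call:
carry_out(
  commands=[
    [[0, 0, 0], [0, 0, 0], 0.3],
    [[0, 0, 0], [0, 0, 0], 0.3],
    [[0, 0, 0], [0, 0, 0], 0.3],
    [[0, 0, 0], [0, 0, 0], 0.3],
    [[0, 0, 0], [0, 0, 0], 0.3],
    [[0, 0, 0], [0, 0, 0], 0.3],
  ],
  force=15,
)

```text
t: 5.65
tool_pos: [0.4354, 0.3042, 0.0401]
tool_rot: [180.0, -0.0, 81.5]
force: [-0.8, -0.0, 5.4]
opening: 0.0477
```

Gripped at 47.7 mm. Now I lift and hover beyond the gauge, so the wrist camera sees both the held ring and the gauge.

```bash
python3 - <<'E'
from plan import *
rows([[435.4,304.2,140,81.5],[505,50,200,81.5],[516,-150,200,81.5]],0.3,step=38)
E
```

```text
[[[0,0,-33],[0,0,np.float64(-0.0)],0.3],[[0,0,-34],[0,0,np.float64(-0.0)],0.3],[[0,0,-33],[0,0,np.float64(-0.0)],0.3],[[-30,13,-7],[0,0,np.float64(-0.0)],0.3],[[-30,14,-8],[0,0,np.float64(-0.0)],0.3],[[-30,13,-7],[0,0,np.float64(-0.0)],0.3],[[-31,13,-8],[0,0,np.float64(-0.0)],0.3],[[-30,14,-7],[0,0,np.float64(-0.0)],0.3],[[-30,13,-8],[0,0,np.float64(-0.0)],0.3],[[-30,13,-7],[0,0,np.float64(-0.0)],0.3],[[-30,13,-8],[0,0,np.float64(-0.0)],0.3],[[-33,7,0],[0,0,np.float64(-0.0)],0.3]]
[[[-32,7,0],[0,0,np.float64(-0.0)],0.3],[[-33,6,0],[0,0,np.float64(-0.0)],0.3],[[-33,7,0],[0,0,np.float64(-0.0)],0.3],[[-33,7,0],[0,0,np.float64(-0.0)],0.3],[[-32,7,0],[0,0,np.float64(-0.0)],0.3]]
ends [ 516.1 -149.7  200.1   81.5] 17
```

Call:
carry_out(
  commands=[
    [[0, 0, -15], [0, 0, 0], 0.3],
    [[0, 0, -25], [0, 0, 0], 0.3],
    [[0, 0, -30], [0, 0, 0], 0.3],
    [[0, 0, -30], [0, 0, 0], 0.3],
    [[-30, 13, -7], [0, 0, 0], 0.3],
    [[-30, 14, -8], [0, 0, 0], 0.3],
    [[-30, 13, -7], [0, 0, 0], 0.3],
    [[-31, 13, -8], [0, 0, 0], 0.3],
    [[-30, 14, -7], [0, 0, 0], 0.3],
    [[-30, 13, -8], [0, 0, 0], 0.3],
    [[-30, 13, -7], [0, 0, 0], 0.3],
    [[-30, 13, -8], [0, 0, 0], 0.3],
  ],
  force=15,
)

```text
t: 7.15
tool_pos: [0.504, 0.0492, 0.2003]
tool_rot: [-180.0, -0.0, 81.5]
force: [0.6, 0.0, -1.8]
opening: 0.0477
```

Call:
carry_out(
  commands=[
    [[-33, 7, 0], [0, 0, 0], 0.3],
    [[-32, 7, 0], [0, 0, 0], 0.3],
    [[-33, 6, 0], [0, 0, 0], 0.3],
    [[-33, 7, 0], [0, 0, 0], 0.3],
    [[-33, 7, 0], [0, 0, 0], 0.3],
    [[-32, 7, 0], [0, 0, 0], 0.3],
    [[0, 0, 0], [0, 0, 0], 0.3],
    [[0, 0, 0], [0, 0, 0], 0.3],
  ],
)

```text
t: 8.15
tool_pos: [0.5157, -0.1489, 0.1999]
tool_rot: [180.0, -0.0, 81.5]
force: [-0.0, -0.4, -1.8]
opening: 0.0481
```

```bash
python3 - <<'E'
from h import *
s=arm.read_state();print(s["t"],s["tool_pos"],s["tool_rot"],s["opening"],s["force"])
m,p,d=grab("wrist");np.savez("w2.npz",p=p,d=d,R=m["R"],t=m["t"])
cv2.imwrite("pics/w2.png",p[:,:,::-1])
hsv=cv2.cvtColor(p,cv2.COLOR_RGB2HSV)
mk=((hsv[...,0]>10)&(hsv[...,0]<24)&(hsv[...,1]>140)).astype(np.uint8)
v,u=np.nonzero(mk);P=depthpts(m,np.c_[u,v],d)
print("brass px",len(u),u.min(),u.max(),v.min(),v.max(),P.min(0),P.max(0))
b=((hsv[...,0]>100)&(hsv[...,0]<125)&(hsv[...,1]>120)).astype(np.uint8)
v,u=np.nonzero(b);P=depthpts(m,np.c_[u,v],d);k=(P[:,2]>.019)&(P[:,2]<.026);print("gauge",len(u),np.median(P[:,2]),P[k].min(0),P[k].max(0))
E
```

```text
8.15 [ 0.51567732 -0.14892381  0.19985471] [ 1.79998043e+02 -3.78703940e-02  8.15287999e+01] 0.048056924320671705 [-0.04011232 -0.4168459  -1.78849465]
brass px 11461 147 486 202 338 [ 0.48551982 -0.32456656 -0.00116476] [ 0.59439545 -0.06982573  0.33903159]
gauge 17921 0.020408362977637023 [ 0.44852204 -0.2341866   0.01900025] [ 0.58300764 -0.00629831  0.02383915]
```

View pics/w2.png

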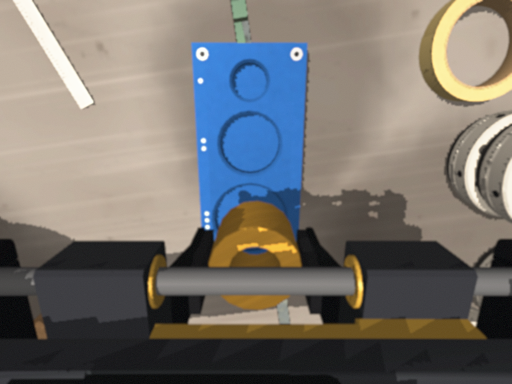

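Wrist view: small pocket at (249,80), middle at (249,141), gauge far edge at row 42, and the ring hanging upright around (257,255). I measure the gauge and ring in the wrist frame.

```bash
python3 - <<'E'
from h import *
from scipy.optimize import least_squares
z=np.load("w2.npz");p,d=z["p"],z["d"];m=cams.camera_model("wrist");m["R"]=z["R"];m["t"]=z["t"]
hsv=cv2.cvtColor(p,cv2.COLOR_RGB2HSV)
b=((hsv[...,0]>100)&(hsv[...,0]<125)&(hsv[...,1]>120)).astype(np.uint8)
L=[];Rr=[]
for r in range(60,180):
    u=np.nonzero(b[r,150:350])[0]+150
    L.append((u.min()-.5,r));Rr.append((u.max()+.5,r))
T=[(c,np.nonzero(b[:120,c])[0].min()-.5) for c in range(205,295)]
def line(px):
    w=plane(m,px,.022)[:,:2]*1000;v=cv2.fitLine(w.astype(np.float32),cv2.DIST_HUBER,0,.01,.01).ravel();return v[:2],v[2:]
l,r,t=line(L),line(Rr),line(T)
for n,x in(("L",l),("R",r),("T",t)): print(n,np.degrees(np.arctan2(x[0][1],x[0][0]))%180,x[1])
g=l[0]/np.linalg.norm(l[0])+r[0]/np.linalg.norm(r[0])*np.sign(l[0]@r[0]);g/=np.linalg.norm(g);g*=np.sign(g[1]);x=np.array([g[1],-g[0]])
print("width",(r[1]-l[1])@x,"yaw",np.degrees(np.arctan2(x[1],x[0])))
far=t[1]@g;cx=((r[1]+l[1])@x)/2
for n,y in(("small",86),("mid",24),("large",-60)): print(n,x*cx+g*(far-120+y))
for n,c in(("small px",(249.5,80)),("mid px",(249.5,141.5))): print(n,plane(m,c,.022)*1000)
mk=((hsv[...,0]>10)&(hsv[...,0]<24)&(hsv[...,1]>140));mk[:,:205]=0;mk[:,305:]=0;mk[308:]=0
v,u=np.nonzero(mk);P=depthpts(m,np.c_[u,v],d)*1000
k=(P[:,2]>166)&(P[:,2]<196);Q=P[k]
f=lambda c:np.hypot(Q[:,0]-c[0],Q[:,1]-c[1])-24
s=least_squares(f,[515,-149],loss="soft_l1");print("ring",s.x,k.sum(),np.abs(f(s.x)).mean(),"top z",np.percentile(P[:,2],[1,50,95,99]))
E
```

```text
L 81.44772 [465.08386 -76.90062]
R 81.512825 [572.50006 -99.35989]
T 171.49402 [521.5883 -12.909 ]
width 109.55819 yaw -8.519723
small [524.8372  -47.77508]
mid [ 515.652    -109.090904]
large [ 503.20737 -192.16397]
small px [[525.01074325 -46.91063223  22.        ]]
mid px [[ 515.90544171 -105.68529319   22.        ]]
ring [ 514.64706221 -149.21808546] 1736 3.3595090887061114 top z [163.82304239 201.81104955 203.59495503 259.05121414]
```

Gauge measurements agree between views: width 109.6 mm, yaw -8.5°, small (525,-48), middle (516,-109). The ring is centred on the TCP within about 1 mm. Now over the small pocket.

Call:
carry_out(
  commands=[
    [[25, -2, 0], [0, 0, 0], 0.3],
    [[26, -1, 10], [0, 0, 0], 0.3],
    [[25, -2, 20], [0, 0, 0], 0.3],
    [[25, -1, 25], [0, 0, 0], 0.3],
    [[0, 0, 30], [0, 0, 0], 0.3],
    [[0, 0, 25], [0, 0, 0], 0.3],
    [[0, 0, 13], [0, 0, 0], 0.3],
    [[0, 0, 6], [0, 0, 0], 0.3],
    [[0, 0, 0], [0, 0, 0], 0.3],
    [[0, 0, 0], [0, 0, 0], 0.3],
  ],
  force=15,
)

```text
t: 9.45
tool_pos: [0.5253, -0.0491, 0.0714]
tool_rot: [179.9, 0.0, 81.5]
force: [0.5, 0.2, -1.7]
opening: 0.0479
```

Call:
carry_out(
  commands=[
    [[0, 0, 2], [0, 0, 0], 0.3],
    [[0, 0, 2], [0, 0, 0], 0.3],
    [[0, 0, 2], [0, 0, 0], 0.3],
    [[0, 0, 2], [0, 0, 0], 0.3],
  ],
)

```text
t: 9.95
tool_pos: [0.5247, -0.0491, 0.0624]
tool_rot: [-180.0, 0.0, 81.5]
force: [-0.6, -0.1, -2.7]
opening: 0.0474
```

Call:
carry_out(
  commands=[
    [[0, 0, 1], [0, 0, 0], 0.3],
    [[0, 0, 0], [0, 0, 0], 0.3],
  ],
)

```text
t: 10.2
tool_pos: [0.5247, -0.0491, 0.062]
tool_rot: [-180.0, 0.0, 81.5]
force: [-3.7, 0.7, 5.1]
opening: 0.0475
```

Call:
carry_out(
  commands=[
    [[0, 0, 1], [0, 0, 0], 0.3],
    [[0, 0, 0], [0, 0, 0], 0.3],
  ],
)

```text
t: 10.45
tool_pos: [0.5247, -0.0491, 0.0618]
tool_rot: [-180.0, 0.1, 81.5]
force: [-8.3, -0.2, 16.3]
opening: 0.0475
```

Touchdown confirmed on the small pocket's rim: TCP z 62 mm (underside about 22 mm), force rising to about 16 N. Now lift and go to the middle pocket.

Call:
carry_out(
  commands=[
    [[0, 0, -4], [0, 0, 0], 0.3],
    [[0, 0, -12], [0, 0, 0], 0.3],
    [[-15, 0, 0], [0, 0, 0], 0.3],
    [[-23, 0, 0], [0, 0, 0], 0.3],
    [[-15, 0, 0], [0, 0, 0], 0.3],
    [[-8, 0, 0], [0, 0, 0], 0.3],
    [[0, 0, 0], [0, 0, 0], 0.3],
    [[0, 0, 0], [0, 0, 0], 0.3],
  ],
)

```text
t: 11.45
tool_pos: [0.5159, -0.1087, 0.0766]
tool_rot: [180.0, -0.0, 81.5]
force: [0.7, 0.6, -1.7]
opening: 0.0479
```

```bash
python3 - <<'E'
from h import *
s=arm.read_state();print(s["t"],s["tool_pos"],s["force"],s["opening"])
m,p,d=grab("side");cv2.imwrite("pics/s2.png",cv2.resize(p[110:200,200:330,::-1],None,fx=5,fy=5))
E
```

```text
11.45 [ 0.51588503 -0.10865595  0.07658436] [ 0.74791865  0.59120931 -1.74733654] 0.04794953727891533
```

View pics/s2.png

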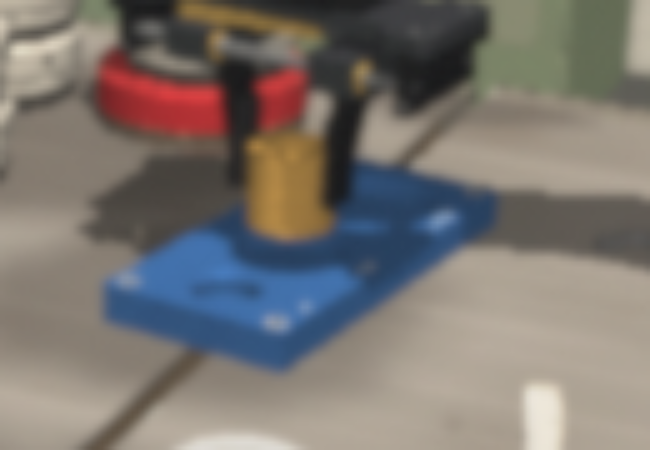

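The side view shows the ring upright in the jaws at about (288,190), over the middle pocket, with the small pocket clear in front at (225,288). Lowering it in.

Call:
carry_out(
  commands=[
    [[0, 0, 6], [0, 0, 0], 0.3],
    [[0, 0, 5], [0, 0, 0], 0.3],
    [[0, 0, 4], [0, 0, 0], 0.3],
    [[0, 0, 4], [0, 0, 0], 0.3],
    [[0, 0, 3], [0, 0, 0], 0.3],
    [[0, 0, 2], [0, 0, 0], 0.3],
    [[0, 0, 0], [0, 0, 0], 0.3],
  ],
)

```text
t: 12.38
tool_pos: [0.5157, -0.1095, 0.0525]
tool_rot: [-180.0, 0.0, 81.5]
force: [-0.1, 0.1, -2.3]
opening: 0.0476
```

Call:
carry_out(
  commands=[
    [[0, 0, 1], [0, 0, 0], 0.3],
    [[0, 0, 1], [0, 0, 0], 0.3],
    [[0, 0, 0], [0, 0, 0], 0.3],
  ],
)

```text
t: 12.75
tool_pos: [0.5157, -0.1095, 0.0505]
tool_rot: [-180.0, 0.0, 81.5]
force: [0.4, -0.0, -2.1]
opening: 0.0476
```

Call:
carry_out(
  commands=[
    [[0, 0, 1], [0, 0, 0], 0.3],
    [[0, 0, 0], [0, 0, 0], 0.3],
  ],
)

```text
t: 13.0
tool_pos: [0.5158, -0.1095, 0.0499]
tool_rot: [180.0, 0.0, 81.5]
force: [-1.9, -0.5, 3.1]
opening: 0.048
```

On the floor: TCP z 49.9 mm, so the underside is at about 10 mm, and the force has reversed. Release and retreat.

Call:
carry_out(
  commands=[
    [[0, 0, 0], [0, 0, 0], 0.6],
    [[0, 0, 0], [0, 0, 0], 0.7],
    [[0, 0, 0], [0, 0, 0], 0.8],
    [[0, 0, 0], [0, 0, 0], 0.8],
    [[0, 0, -10], [0, 0, 0], 0.8],
    [[0, 0, -25], [0, 0, 0], 0.8],
    [[0, 0, -40], [0, 0, 0], 0.8],
    [[0, 0, -40], [0, 0, 0], 0.8],
    [[-30, 0, -30], [0, 0, 0], 0.8],
    [[-40, 0, 0], [0, 0, 0], 0.8],
    [[0, 0, 0], [0, 0, 0], 0.8],
    [[0, 0, 0], [0, 0, 0], 0.8],
  ],
)

```text
t: 14.5
tool_pos: [0.5054, -0.178, 0.1949]
tool_rot: [180.0, -0.0, 81.5]
force: [0.1, 0.7, -0.1]
opening: 0.07
```

```bash
python3 - <<'E'
from h import *
s=arm.read_state();print(s["t"],s["tool_pos"],s["force"],s["opening"])
m,p,d=grab("wrist");cv2.imwrite("pics/w3.png",p[:,:,::-1])
hsv=cv2.cvtColor(p,cv2.COLOR_RGB2HSV)
mk=((hsv[...,0]>10)&(hsv[...,0]<24)&(hsv[...,1]>140))
v,u=np.nonzero(mk);P=depthpts(m,np.c_[u,v],d)*1000
k=(np.hypot(P[:,0]-516,P[:,1]+109)<40)&(P[:,2]>48)&(P[:,2]<62)
tm=np.zeros(mk.shape,np.uint8);tm[v[k],u[k]]=1
c=max(cv2.findContours(tm,cv2.RETR_EXTERNAL,cv2.CHAIN_APPROX_NONE)[0],key=cv2.contourArea)[:,0]
w=plane(m,c,.054)[:,:2]*1000
print(k.sum(),np.median(P[k],0),cv2.minEnclosingCircle(w.astype(np.float32)))
A=np.c_[P[k][:,:2],np.ones(k.sum())];print("plane slopes",np.linalg.lstsq(A,P[k][:,2],rcond=None)[0][:2])
E
```

```text
14.5 [ 0.50541187 -0.17804744  0.19486296] [ 0.10699754  0.73367359 -0.10447578] 0.06997269084377493
940 [ 520.92925692 -115.34929598   52.71681804] ((515.1517944335938, -110.6200180053711), 23.105884552001953)
plane slopes [0.00284717 0.00084544]
```

View pics/w3.png

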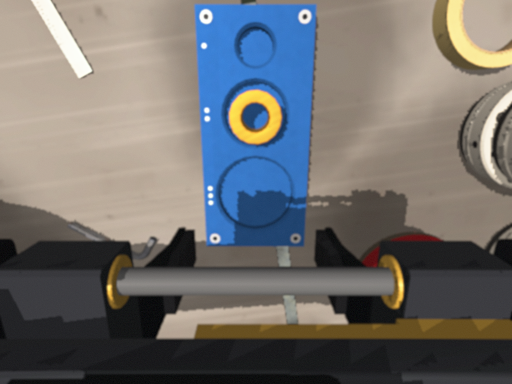

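The wrist view shows the brass ring centred in the middle pocket at (256,116). Its top is level at about 53 mm, and its centre is about 1.5 mm from the pocket centre. The gripper is clear, so I hand in.

```bash
python3 -c "
from workcell import job;print(job.finish_job())"
```

```text
the job is handed in; nothing more can be done
None
```

The brass ring sizes to the middle pocket and is sitting flat on its floor. The job was handed in at about 14.5 s, well inside the 38 s limit.

- **Small pocket:** I held the ring upright and it touched down on the rim. The underside was at about 22 mm, about 1 mm off the measured pocket centre, with the force rising to about 16 N.
- **Middle pocket:** the ring entered freely and I lowered it in the grip until it met the floor, underside at about 10 mm. I then released it and backed the gripper away.
- **Last checks:** after release, the wrist camera put the ring about 1.5 mm from the pocket centre. Its top face was level (slope under 0.003) and 53 mm above the bench, against 54 mm expected.
- **Bystanders:** no contact with the steel or black ring was felt on the way. I did not measure their positions again at the end.
- **Disagreements:** before the grasp, the wrist and top cameras differed by about 4 mm in the ring's y position. I used a value between them, and the side view fell between the two as well. The final circle fit gave a radius of 23.1 mm against the true 24 mm.

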